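# Squeeze-test the cushion feet and reject the tired one

## Robot

A 6-joint arm with a two-finger parallel gripper is mounted at the origin on a cart in front of the work surface, level with it; the furniture and walls round the work are solid. World frame = base frame: x ahead of the robot, y to its left, z up, the work surface at z = 0. Lengths are in m, angles in rad, forces in N, time in s.
With the tool pointing down it reaches from about 0.35 to 0.925 m from the base axis. Payload 6.4 kg.
Tool frame: the origin (TCP) lies at the very end of the fingers, on their centre line; the grasp point (between the pads) lies manip.pinch_z behind it (manip.pinch_z is the distance from the TCP to the grasp point, in m); z points along the fingers, y is the direction in which the jaws open and shut (so a half turn about z gives the same grasp; the last joint's range is limited). The gripper opens to 85 mm and grips with 20 to 120 N. Pads are 22 mm wide; open, the fingers measure 114 mm over their backs; the gripper's body (76 mm by 85 mm) begins 54 mm behind the grasp point. The pads swing forward as they close: fully open they stand 13 mm farther back than shut.
Start: joints at [-1.28, 0.245, 1.558, -0, 1.339, -0.174], TCP at [0.291, -0.581, 0.231] pointing down, gripper open.
Joint ranges: [-3.13, 3.13], [-1.02, 2.26], [0.13, 2.54], [-0.95, 4.09], [0.21, 2.88], [-2.74, 2.74]. Speed limits (rad/s): [2.57, 2.57, 3.14, 3.14, 3.14, 3.14].

## Interface

Orientations are given as a unit quaternion [w, x, y, z].
In Python, from cell import manip gives the robot as it stands. The module is installed in compiled form; this text tells all that it offers.
- The arm moves only by the shell command python3 -m handwheel 'ROWS' [FORCE]. ROWS is JSON, one flat list of numbers, 7 for each row, row after row: the closure, from 0 (fully open) to 1 (shut), then the shift along the world's x, y, z in units of 0.02 m (1.0 is 0.02 m), then the turn, a rotation vector about the world's x, y, z in units of 60 degrees (1.0 is 60 degrees). A call has 1 to 10 rows; each row shifts and turns the commanded pose from where the row before left it; what a row does not reach is not made up. A row lasts 1/8 s, in which the tool goes at most 62.5 mm and 10.7 degrees, less where a joint would pass 70% of its speed; a pose out of reach is approached as far as the arm can. A call with a number of a shift or a turn outside -1 to 1 is refused whole. A call with a gripper value outside its range is refused whole. The fingers move at their own pace and stop on an object; FORCE is the grip in N (left out, the last holds). Time passes only in rows, so rows that do not move let the fingers close. It gives the time, the measured TCP pose, the force and the opening at its end, in the units of the state.
- manip.sense(): the state, without advancing time (a new reading comes with each control period).
- manip.capture(name): name is "scene" or "top" or "wrist"; returns a dict with "img" (480x640x3 uint8, blue, green, red), "fx", "fy", "cx", "cy" (pixels), "rvec" (rotation vector, rad) and "tvec" (3), from world to camera coordinates, as OpenCV has them; the wrist camera has in their place "tool_from_camera" (4x4, takes a point from camera to tool coordinates, whose origin is the TCP and whose axes are the flange's). Camera axes: x right, y down, z forward; pixel columns grow to the right and rows downward; lengths in m; the calibration is good to about 2 mm. The wrist camera is an equidistant fisheye: a pixel r from the principal point sees the ray r / f radians off the axis. A picture is of the moment at which its call begins: read the wrist's pose just before it. There is no depth.
- manip.close_job(): hands the job in, once; it reports no verdict.
The state is a dict: "t": time; "q": joint angles; "joint_velocities": joint speeds; "joint_torque": joint torques, N m; "position": TCP position; "ee_rot": TCP orientation; "wrist_force": force on the tool from outside, world axes, zero at the start; "ft_torque": the same for the moment, N m; "opening": opening from 0.0 (shut) to 1.0 (fully open).
Only numpy, scipy, OpenCV 4.12 (cv2) and the standard library are available. Lean on these libraries where they do the work, as an engineer would, in place of code of your own. Each camera call takes 0.05 s, during which the arm holds its last target.

## Task

One of the three cushion feet standing in the aluminium holder has gone soft, but they look alike: going from the left seat to the right seat, squeeze each foot's black button about 6 mm straight down with closed fingers, hold it there for half a second and feel how hard it pushes back. Be gentle, never squeeze a button to its stop or lean hard on the holder. When all three have been tested, stand the soft foot upright inside the red tray on the brown side stand, leave the two good feet in their seats, and do not disturb the ink jars.

Things in the scene. Friction and masses are not known exactly. Their poses are not given: they have to be found in the camera images.
- pad_a_mid (a point): A cushion foot: a plain steel cup, 38 mm across and 28 mm high, with a 31 mm wide steel collar on it and a 25 mm wide black rubber button with a white ring on top. The point lies on its axis half-way up the cup, 14 mm above its underside; z is up. The collar's top is 32 to 40 mm above the underside and differs from foot to foot; the button stands 18 mm out of the collar. 145 g or so, grip it round the steel cup.
- pad_b_mid (a point): Another cushion foot: a plain steel cup, 38 mm across and 28 mm high, with a 31 mm wide steel collar on it and a 25 mm wide black rubber button with a white ring on top. The point lies on its axis half-way up the cup, 14 mm above its underside; z is up. The collar's top is 32 to 40 mm above the underside and differs from foot to foot; the button stands 18 mm out of the collar. 145 g or so, grip it round the steel cup.
- pad_c_mid (a point): Another cushion foot: a plain steel cup, 38 mm across and 28 mm high, with a 31 mm wide steel collar on it and a 25 mm wide black rubber button with a white ring on top. The point lies on its axis half-way up the cup, 14 mm above its underside; z is up. The collar's top is 32 to 40 mm above the underside and differs from foot to foot; the button stands 18 mm out of the collar. 145 g or so, grip it round the steel cup.
- pad_a: the same foot as pad_a_mid; origin at the centre of its underside, z up. The lower edge of the white ring round its button is 6 mm above the collar while the button is free.
- pad_b: the same foot as pad_b_mid; origin at the centre of its underside, z up. The lower edge of the white ring round its button is 6 mm above the collar while the button is free.
- pad_c: the same foot as pad_c_mid; origin at the centre of its underside, z up. The lower edge of the white ring round its button is 6 mm above the collar while the button is free.
- pad_a_button (a joint): travel of the rubber button of pad_a, m: 0 free, grows as it is squeezed straight down, hard stop at 0.011. Sprung, without preload: a sound foot pushes back about 2 N per mm, the tired one about a third of that.
- pad_b_button (a joint): travel of the rubber button of pad_b, m: 0 free, grows as it is squeezed straight down, hard stop at 0.011. Sprung, without preload: a sound foot pushes back about 2 N per mm, the tired one about a third of that.
- pad_c_button (a joint): travel of the rubber button of pad_c, m: 0 free, grows as it is squeezed straight down, hard stop at 0.011. Sprung, without preload: a sound foot pushes back about 2 N per mm, the tired one about a third of that.
- rack: the holder: an aluminium plate 64 x 194 x 12 mm fixed on the bench, origin at the centre of its underside; its long side lies along its y axis (+y is the left end, seen from the robot). Three round seats, 4 mm deep and 42 mm wide, 66 mm apart along y. The screen-printing jig on the right, between the robot and the holder, reaches up to 0.30 m: pass above it. The tall wash bottle behind the holder is 0.23 m high.
- seat_left (a point): centre of the floor of the left seat of the holder (the end with greatest y), 8 mm above the bench; any of the feet may stand here
- seat_middle (a point): centre of the floor of the middle seat
- seat_right (a point): centre of the floor of the right seat (the end with least y)
- reject_tray: red open tray 110 x 110 mm, 16 mm high, walls and floor 3 mm thick, fixed on the brown side stand to the left, whose top is level with the bench; origin at the centre of its underside. Between the holder and the tray lies a big smooth pale grey mound with black caps on it, about 80 mm high.
- white_jar_mid (a point): white ink pot 54 mm wide, 55 mm high, behind the holder; centre; a bystander
- black_jar_mid (a point): ink pot with a black stripe, 60 mm wide, 62 mm high, behind the holder to the left; centre; a bystander
Mind the look-alikes: they are no part of the job. What is shaped like the pad_c but pink or yellow is not meant.

How it is judged:
On the way, in this order (a step that is already met when the one before it is completed fails the run):
1. the button of the foot in the left seat is squeezed 4 to 8 mm and held there for 0.3 s (((horizontal distance between pad_a_mid and seat_left below 0.012 m and value of joint pad_a_button between 0.004 and 0.008 m) or (horizontal distance between pad_b_mid and seat_left below 0.012 m and value of joint pad_b_button between 0.004 and 0.008 m) or (horizontal distance between pad_c_mid and seat_left below 0.012 m and value of joint pad_c_button between 0.004 and 0.008 m))), for 0.3 s.
2. the button of the foot in the middle seat is squeezed 4 to 8 mm and held there for 0.3 s (((horizontal distance between pad_a_mid and seat_middle below 0.012 m and value of joint pad_a_button between 0.004 and 0.008 m) or (horizontal distance between pad_b_mid and seat_middle below 0.012 m and value of joint pad_b_button between 0.004 and 0.008 m) or (horizontal distance between pad_c_mid and seat_middle below 0.012 m and value of joint pad_c_button between 0.004 and 0.008 m))), for 0.3 s.
3. the button of the foot in the right seat is squeezed 4 to 8 mm and held there for 0.3 s (((horizontal distance between pad_a_mid and seat_right below 0.012 m and value of joint pad_a_button between 0.004 and 0.008 m) or (horizontal distance between pad_b_mid and seat_right below 0.012 m and value of joint pad_b_button between 0.004 and 0.008 m) or (horizontal distance between pad_c_mid and seat_right below 0.012 m and value of joint pad_c_button between 0.004 and 0.008 m))), for 0.3 s.
At the end, for the whole second after the job is handed in: The soft foot (in the rules: its button sags a hair under its own weight) stands upright (0.15 rad), at rest, on the floor of the red tray, within 36 mm of its centre along each side; the two good feet are upright in their first seats, moved under 6 mm; the jars stand where they were (((x of pad_a_mid in the frame of reject_tray between -0.036 and 0.036 m and y of pad_a_mid in the frame of reject_tray between -0.036 and 0.036 m and z of pad_a_mid in the frame of reject_tray below 0.022 m and angle between pad_a_mid's own z axis and vertical below 0.15 rad and linear speed of pad_a below 0.02 m/s and value of joint pad_a_button above 0.00014 m and distance of each of pad_b_mid, pad_c_mid from where it was at the start of the episode below 0.006 m and angle between each of pad_b_mid, pad_c_mid's own z axis and vertical below 0.1 rad) or (x of pad_b_mid in the frame of reject_tray between -0.036 and 0.036 m and y of pad_b_mid in the frame of reject_tray between -0.036 and 0.036 m and z of pad_b_mid in the frame of reject_tray below 0.022 m and angle between pad_b_mid's own z axis and vertical below 0.15 rad and linear speed of pad_b below 0.02 m/s and value of joint pad_b_button above 0.00014 m and distance of each of pad_a_mid, pad_c_mid from where it was at the start of the episode below 0.006 m and angle between each of pad_a_mid, pad_c_mid's own z axis and vertical below 0.1 rad) or (x of pad_c_mid in the frame of reject_tray between -0.036 and 0.036 m and y of pad_c_mid in the frame of reject_tray between -0.036 and 0.036 m and z of pad_c_mid in the frame of reject_tray below 0.022 m and angle between pad_c_mid's own z axis and vertical below 0.15 rad and linear speed of pad_c below 0.02 m/s and value of joint pad_c_button above 0.00014 m and distance of each of pad_a_mid, pad_b_mid from where it was at the start of the episode below 0.006 m and angle between each of pad_a_mid, pad_b_mid's own z axis and vertical below 0.1 rad))); the robot touches nothing.
It fails at once if a button is squeezed more than 9.5 mm, close to its stop (value of joint any of pad_a_button, pad_b_button, pad_c_button above 0.0095 m).
It fails at once if the holder is loaded with more than 30 N (the feet on it weigh about 4 N) (contact force between rack and anything else above 30 N).
It fails at once if a jar is moved more than 30 mm (distance of any of white_jar_mid, black_jar_mid from where it was at the start of the episode above 0.03 m).
It also fails if it takes over 72 s, if anything falls off the work surface, if the arm or the gripper's body presses on something with over 40 N, if the wrist force passes 120 N, or if a joint passes its speed limit or range.

## Working session

There is one attempt and no reset: what is moved stays moved. The work goes in short steps, Python scripts to look and compute and a shell command to move; the robot and the scene stay as the last step left them, time stands still between calls to the robot, and variables do not carry over. Pictures are saved under pics/ and viewed, and the job is handed in when it is done.

```bash
mkdir -p pics; cat > h.py <<'E'
import numpy as np,cv2
from cell import manip
from scipy.spatial.transform import Rotation as R
E
python3 - <<'E'
from h import *
s=manip.sense();print({k:np.round(v,3).tolist() for k,v in s.items()},manip.pinch_z)
for n in ["scene","top"]:
    c=manip.capture(n);cv2.imwrite(f"pics/{n}0.png",c["img"]);print(n,{k:np.round(v,4).tolist() for k,v in c.items() if k!="img"})
c=manip.capture("wrist");cv2.imwrite("pics/wrist0.png",c["img"]);print({k:np.round(v,4).tolist() for k,v in c.items() if k!="img"})
E
```

```text
{'t': 0.0, 'q': [-1.28, 0.246, 1.559, 0.0, 1.339, -0.174], 'joint_velocities': [0.001, -0.001, 0.0, 0.001, -0.0, -0.0], 'joint_torque': [0.001, -42.951, -32.612, -0.0, 0.005, 0.0], 'position': [0.291, -0.58, 0.23], 'ee_rot': [-0.001, 0.973, 0.23, -0.0], 'wrist_force': [0.035, -0.78, -0.075], 'ft_torque': [0.016, 0.027, -0.008], 'opening': 1.001} 0.0187
scene {'fx': 591.1361, 'fy': 591.1361, 'cx': 314.2435, 'cy': 233.7158, 'rvec': [1.2104, -2.2671, 1.0286], 'tvec': [0.353, 0.3977, 0.8925]}
top {'fx': 437.8248, 'fy': 437.8248, 'cx': 323.4467, 'cy': 239.8273, 'rvec': [2.1663, -2.127, 0.1545], 'tvec': [0.0044, 0.6521, 1.0214]}
{'fx': 371.6483, 'fy': 371.6483, 'cx': 323.5868, 'cy': 238.6671, 'tool_from_camera': [[-0.0003, -0.9622, -0.2723, 0.0694], [1.0, -0.0006, 0.0013, 0.0001], [-0.0014, -0.2723, 0.9622, -0.143], [0.0, 0.0, 0.0, 1.0]]}
```

View pics/scene0.png

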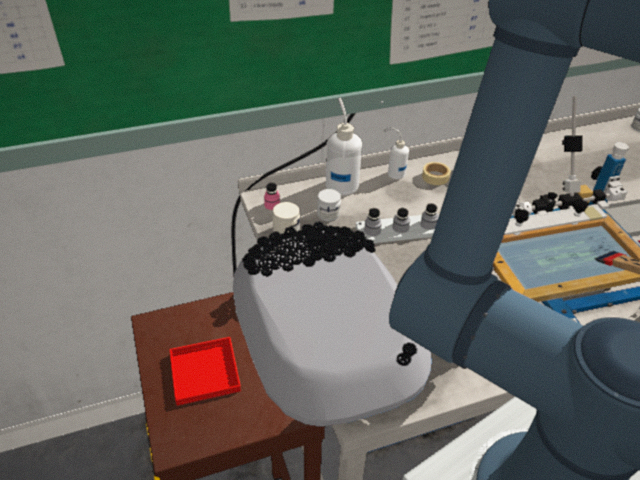

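View pics/top0.png

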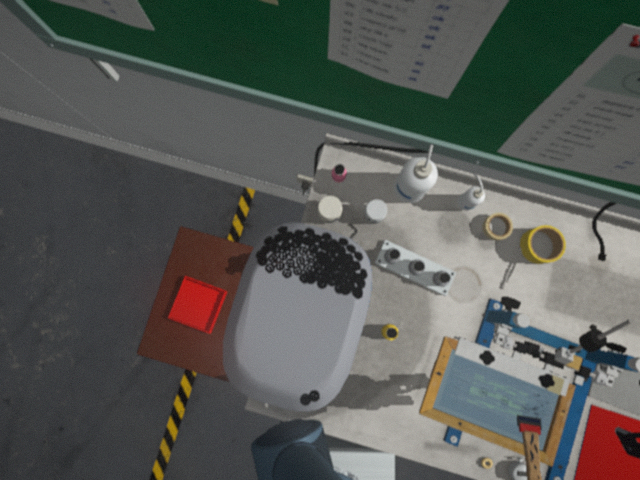

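View pics/wrist0.png

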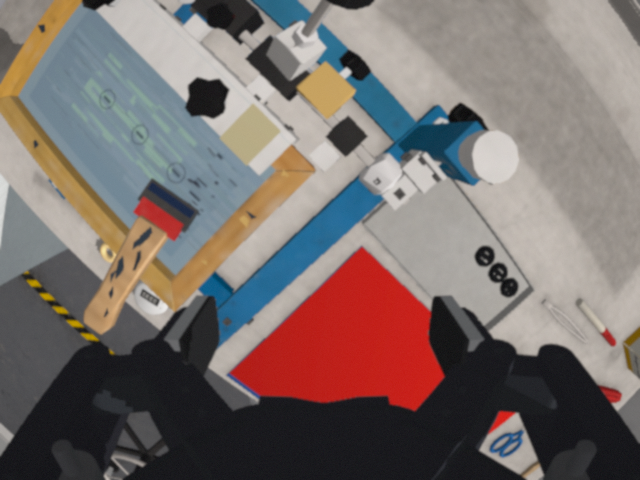

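The scene view shows the holder with three dark-topped feet at about (374,215), (401,217) and (430,213). In the top view they are at (393,255), (416,267) and (441,279). The red tray is at (198,303) in the top view. The pink-bodied look-alike at (340,172) and the yellow one at (390,331) are decoys, so the feet meant are the plain steel ones in the holder. I'll enlarge to confirm.

```bash
python3 - <<'E'
from h import *
a=cv2.imread("pics/scene0.png")[180:260,340:450];b=cv2.imread("pics/top0.png")[225:305,360:470]
cv2.imwrite("pics/crop0.png",np.vstack([cv2.resize(x,None,fx=4,fy=3.7,interpolation=2)[:296] for x in(a,b)]))
cv2.imwrite("pics/crop0.png",np.hstack([cv2.resize(x,(395,440),interpolation=cv2.INTER_CUBIC) if 0 else cv2.resize(x,(396,288),interpolation=cv2.INTER_CUBIC) for x in(a,b)]))
E
```

```text
(no output)
```

View pics/crop0.png

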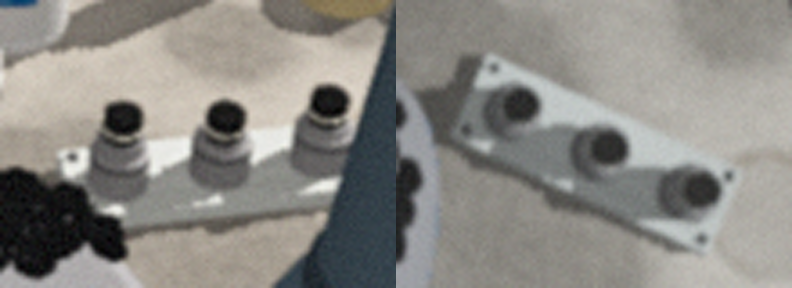

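```bash
cat >> h.py <<'E'
def cam(c): return R.from_rotvec(c["rvec"]).as_matrix(),np.array(c["tvec"]),np.array([[c["fx"],0,c["cx"]],[0,c["fy"],c["cy"]],[0,0,1]])
S=dict(fx=591.1361,fy=591.1361,cx=314.2435,cy=233.7158,rvec=[1.2104,-2.2671,1.0286],tvec=[0.353,0.3977,0.8925])
T=dict(fx=437.8248,fy=437.8248,cx=323.4467,cy=239.8273,rvec=[2.1663,-2.127,0.1545],tvec=[0.0044,0.6521,1.0214])
def ray(c,p):
    r,t,K=cam(c); d=r.T@np.linalg.solve(K,[p[0],p[1],1]); return -r.T@t,d/np.linalg.norm(d)
def onz(c,p,z):
    o,d=ray(c,p); return o+d*(z-o[2])/d[2]
def tri(rays):
    A=sum(np.eye(3)-np.outer(d,d) for o,d in rays);b=sum((np.eye(3)-np.outer(d,d))@o for o,d in rays)
    x=np.linalg.solve(A,b); return x,max(np.linalg.norm((np.eye(3)-np.outer(d,d))@(x-o)) for o,d in rays)
def proj(c,P):
    return cv2.projectPoints(np.float64(P).reshape(-1,3),np.float64(c["rvec"]),np.float64(c["tvec"]),cam(c)[2],None)[0].reshape(-1,2)
def wray(tc,c,p,pos,q):
    x,y=p[0]-c["cx"],p[1]-c["cy"];r=np.hypot(x,y);th=r/c["fx"]
    d=np.array([np.sin(th)*x/r,np.sin(th)*y/r,np.cos(th)]) if r>0 else np.array([0,0,1.])
    Rw=R.from_quat(np.roll(q,-1)).as_matrix();tc=np.array(tc)
    return Rw@tc[:3,3]+pos,Rw@tc[:3,:3]@d
def wproj(tc,c,P,pos,q):
    Rw=R.from_quat(np.roll(q,-1)).as_matrix();tc=np.array(tc)
    v=tc[:3,:3].T@(Rw.T@(np.array(P)-pos)-tc[:3,3]);th=np.arctan2(np.hypot(v[0],v[1]),v[2]);n=np.hypot(v[0],v[1])
    return np.array([c["cx"]+c["fx"]*th*v[0]/n,c["cy"]+c["fx"]*th*v[1]/n])
E
python3 - <<'E'
from h import *
np.set_printoptions(precision=4,suppress=True)
for t,s in [((394.7,253.9),(374.2,211.4)),((418.6,266.1),(402.5,211.9)),((445,277.2),(431.4,207.8))]:
    print(tri([ray(T,t),ray(S,s)]))
h=[onz(T,p,.012) for p in [(387.2,243.9),(379.4,261.1),(452.5,273.6),(444.7,291.4)]]
print(np.array(h),np.mean(h,0))
for p in [(177,277),(228,290),(220,331),(168,319)]: print('tray top?',onz(T,p,.016))
for p in [(170,349),(232,340),(240,388),(178,404)]: print('tray S',onz(S,p,.016))
for p in [(330,208),(376,210),(340,172),(390,331),(418,175)]: print(onz(T,p,.05))
print([ray(c,(0,0))[0] for c in(S,T)])
E
```

```text
(array([ 0.6198, -0.1539,  0.0616]), np.float64(0.0014058890228494981))
(array([ 0.5922, -0.2128,  0.0526]), np.float64(0.001257070836591008))
(array([ 0.5666, -0.2754,  0.054 ]), np.float64(0.0012678267110043011))
[[ 0.6496 -0.1443  0.012 ]
 [ 0.6057 -0.1247  0.012 ]
 [ 0.5778 -0.307   0.012 ]
 [ 0.5333 -0.2866  0.012 ]] [ 0.5916 -0.2156  0.012 ]
tray top? [0.5566 0.3778 0.016 ]
tray top? [0.5269 0.2498 0.016 ]
tray top? [0.4272 0.2644 0.016 ]
tray top? [0.4537 0.3931 0.016 ]
tray S [0.5574 0.3634 0.016 ]
tray S [0.5137 0.2606 0.016 ]
tray S [0.4155 0.298  0.016 ]
tray S [0.4453 0.3988 0.016 ]
[0.7308 0.0017 0.05  ]
[ 0.7279 -0.1115  0.05  ]
[ 0.8228 -0.0218  0.05  ]
[ 0.4368 -0.1448  0.05  ]
[ 0.8187 -0.2158  0.05  ]
[array([-0.1272,  0.5293,  0.8849]), array([0.4988, 0.0148, 1.1043])]
```

```bash
python3 - <<'E'
from h import *
a=cv2.imread("pics/scene0.png")[330:410,155:255];b=cv2.imread("pics/top0.png")[260:340,150:250]
cv2.imwrite("pics/crop1.png",np.hstack([cv2.resize(x,(400,320),interpolation=cv2.INTER_CUBIC) for x in(a,b)]))
E
```

```text
(no output)
```

View pics/crop1.png

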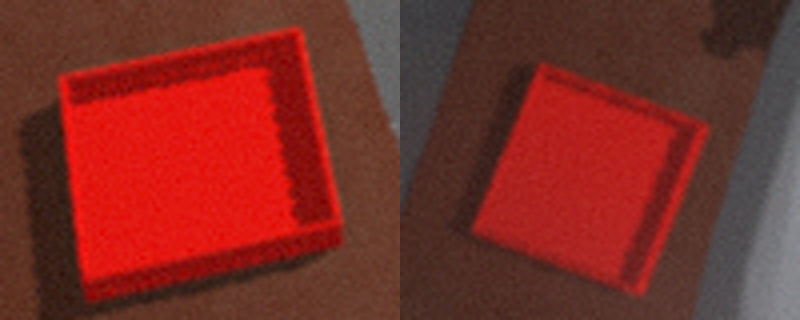

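```bash
python3 - <<'E'
from h import *
np.set_printoptions(precision=4,suppress=True)
t=[(185.3,275.8),(227,291),(210.5,333.8),(168,318.5)];s=[(170.5,348.75),(230.5,337),(240.5,386.3),(176,400.8)]
P=[]
for a,b in zip(t,s):
    x=tri([ray(T,a),ray(S,b)]);P.append(x[0]);print(x,onz(T,a,.016)[:2],onz(S,b,.016)[:2])
P=np.array(P);print(P.mean(0),[np.linalg.norm(P[i]-P[i-1]) for i in range(4)])
for z in(0,.016):print(np.mean([onz(T,a,z) for a in t],0),np.mean([onz(S,b,z) for b in s],0))
E
```

```text
(array([0.561 , 0.3604, 0.0102]), np.float64(0.0012834423688249366)) [0.5599 0.3574] [0.5574 0.3625]
(array([0.5258, 0.2556, 0.008 ]), np.float64(0.002082668420013338)) [0.5244 0.2522] [0.5213 0.2596]
(array([0.4211, 0.2915, 0.008 ]), np.float64(0.002734420426359963)) [0.4201 0.2872] [0.418  0.2957]
(array([0.4556, 0.3968, 0.0098]), np.float64(0.0017044054367611797)) [0.4549 0.3931] [0.4527 0.399 ]
[0.4909 0.3261 0.009 ] [np.float64(0.11147474674022922), np.float64(0.11054199614579441), np.float64(0.11058629891718644), np.float64(0.11083690676196746)]
[0.4897 0.327  0.    ] [0.4987 0.3255 0.    ]
[0.4898 0.3225 0.016 ] [0.4873 0.3292 0.016 ]
```

```bash
python3 -m handwheel '[1,0,0,1,0,0,0, 1,0,0,1,0,0,0, 1,0,0,1,0,0,0, 1,0,0,1,0,0,0, 1,0,0,1,0,0,0, 1,1,1,1,0,0,0.13, 1,1,1,0.5,0,0,0.13, 1,1,1,0,0,0,0.13, 1,1,1,0,0,0,0.13, 1,1,1,0,0,0,0.14]' 20
```

```text
t: 1.4
position: [0.392, -0.4804, 0.3622]
ee_rot: [0.0, 0.836, 0.548, -0.0]
wrist_force: [-0.6, -0.3, -0.2]
opening: -0.001
```

```bash
python3 -m handwheel '[1,1,1,0,0,0,0, 1,1,1,0,0,0,0, 1,1,1,0,0,0,0, 1,1,1,0,0,0,0, 1,1,1,0,0,0,0, 1,1,1,0,0,0,0, 1,1,1,0,0,0,0, 1,1,1,-0.5,0,0,0, 1,1,1,-1,0,0,0, 1,0,1,-1,0,0,0]'
python3 - <<'E'
from h import *
s=manip.sense();print({k:np.round(v,4).tolist() for k,v in s.items()})
c=manip.capture("wrist");cv2.imwrite("pics/w1.png",c["img"]);np.save("w1.npy",np.r_[s["position"],s["ee_rot"]]);
E
```

```text
t: 2.65
position: [0.5723, -0.2803, 0.3113]
ee_rot: [0.0, 0.837, 0.547, 0.0]
wrist_force: [-0.2, 0.8, 0.7]
opening: -0.001
{'t': 2.65, 'q': [-0.633, 0.162, 1.5081, 0.0001, 1.4711, -0.2191], 'joint_velocities': [0.1926, -0.1122, 0.4174, -0.0045, -0.2938, 0.1956], 'joint_torque': [-0.7421, -40.3518, -35.6107, 0.0386, 0.2084, -0.1387], 'position': [0.5723, -0.2803, 0.3113], 'ee_rot': [0.0002, 0.8373, 0.5467, 0.0001], 'wrist_force': [-0.1667, 0.8091, 0.6815], 'ft_torque': [0.021, 0.0384, -0.0393], 'opening': -0.001}
```

View pics/w1.png

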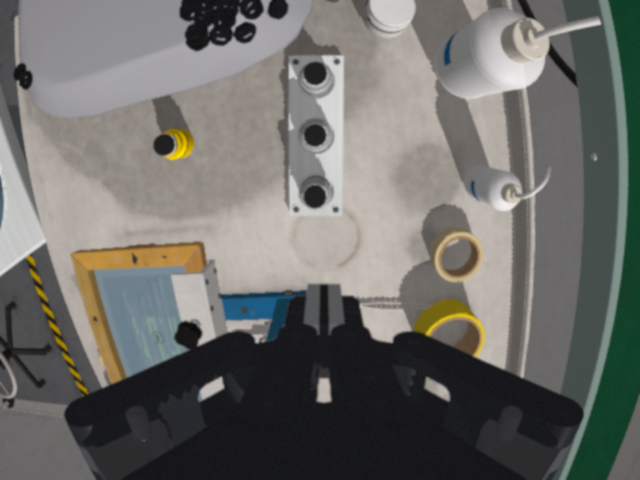

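The wrist view shows the holder and its three steel feet at (315,73), (315,135) and (315,192). The yellow decoy stands apart at (175,145). Next I go closer for settled views.

```bash
python3 -m handwheel '[1,0,0,-1,0,0,0, 1,0,0,-1,0,0,0, 1,0,0,-1,0,0,0, 1,0,0,-1,0,0,0, 1,0,0,-0.5,0,0,0, 1,0,0,0,0,0,0, 1,0,0,0,0,0,0]'
python3 - <<'E'
from h import *
s=manip.sense();print({k:np.round(v,4).tolist() for k,v in s.items()})
c=manip.capture("wrist");cv2.imwrite("pics/w2.png",c["img"]);np.save("w2.npy",np.r_[s["position"],s["ee_rot"]]);
E
```

```text
t: 3.58
position: [0.5718, -0.2814, 0.2223]
ee_rot: [0.001, 0.838, 0.546, 0.0]
wrist_force: [-0.1, -0.3, 0.4]
opening: -0.003
{'t': 3.575, 'q': [-0.6349, 0.2227, 1.6011, 0.0, 1.3161, -0.2201], 'joint_velocities': [0.001, -0.0062, -0.0047, -0.0002, 0.0021, 0.0009], 'joint_torque': [-0.0386, -41.0743, -31.8288, -0.0014, 0.0048, -0.0001], 'position': [0.5718, -0.2814, 0.2223], 'ee_rot': [0.0008, 0.8376, 0.5463, 0.0003], 'wrist_force': [-0.077, -0.2749, 0.3875], 'ft_torque': [0.0274, 0.0337, 0.0581], 'opening': -0.0034}
```

View pics/w2.png

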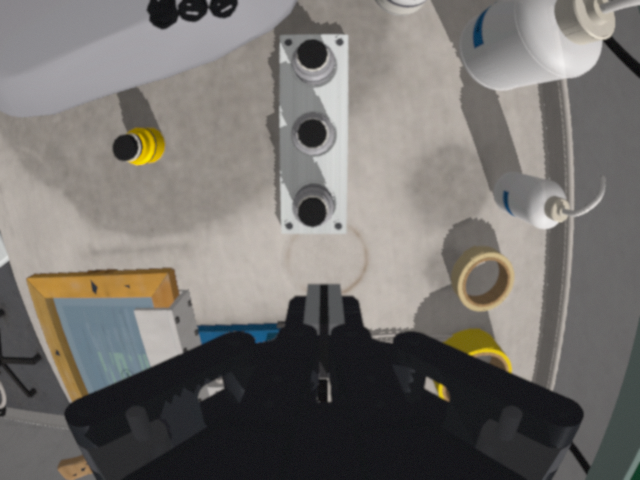

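```bash
python3 -m handwheel '[1,0.3,0.7,0,0,0,0, 1,0.4,1,0,0,0,0, 1,0.4,1,0,0,0,0, 1,0.4,1,0,0,0,0, 1,0.1,0.2,0,0,0,0, 1,0,0,0,0,0,0, 1,0,0,0,0,0,0]'
python3 - <<'E'
from h import *
s=manip.sense();print({k:np.round(v,4).tolist() for k,v in s.items()})
c=manip.capture("wrist");cv2.imwrite("pics/w3.png",c["img"]);np.save("w3.npy",np.r_[s["position"],s["ee_rot"]]);
E
```

```text
t: 4.5
position: [0.6032, -0.2036, 0.2213]
ee_rot: [0.0, 0.838, 0.546, -0.0]
wrist_force: [0.5, -1.4, -0.8]
opening: -0.001
{'t': 4.5, 'q': [-0.5032, 0.2231, 1.6025, -0.0002, 1.316, -0.0876], 'joint_velocities': [-0.006, -0.0014, -0.0001, 0.0005, 0.0016, -0.0002], 'joint_torque': [0.3847, -41.7949, -32.3527, 0.0106, 0.0027, 0.0004], 'position': [0.6032, -0.2036, 0.2213], 'ee_rot': [0.0, 0.8378, 0.546, -0.0001], 'wrist_force': [0.526, -1.378, -0.7811], 'ft_torque': [-0.023, 0.0054, 0.0075], 'opening': -0.0006}
```

View pics/w3.png

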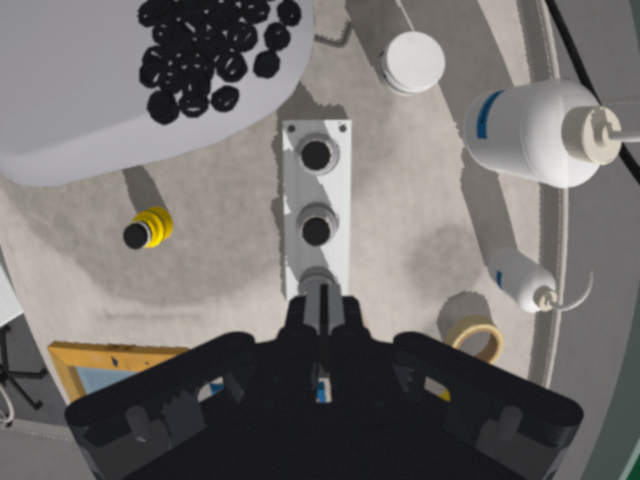

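In w2 the button tops are at (312,54), (312,133) and (313,212). In w3 the left and middle ones are at (316,155) and (316,231). I'll refine and triangulate.

```bash
python3 - <<'E'
from h import *
np.set_printoptions(precision=4,suppress=True)
tc=[[-0.0003,-0.9622,-0.2723,0.0694],[1,-0.0006,0.0013,0.0001],[-0.0014,-0.2723,0.9622,-0.143],[0,0,0,1]]
C=dict(cx=323.5868,cy=238.6671,fx=371.6483)
def blob(n,p):
    g=cv2.imread(f"pics/{n}.png",0);m=np.zeros_like(g);m[p[1]-22:p[1]+22,p[0]-22:p[0]+22]=1
    b=((g<70)&(m>0)).astype(np.uint8);k,l,st,ce=cv2.connectedComponentsWithStats(b)
    i=l[p[1],p[0]];return ce[i],st[i]
pts={'L':{'w1':(315,73),'w2':(312,54),'w3':(316,155)},'M':{'w1':(315,135),'w2':(312,133),'w3':(316,231)},'R':{'w1':(315,192),'w2':(313,212)}}
for f,v in pts.items():
    rs=[]
    for n,p in v.items():
        c,st=blob(n,p);q=np.load(n+".npy");print(f,n,c,st);r=wray(tc,C,c,q[:3],q[3:])
        if n!='w1' or f=='R': rs.append(r)
    print(f,tri(rs))
# rack holes at z=.012
q=np.load("w2.npy")
h=[]
for p in [(288,42),(340,42),(289,226),(341,226)]:
    o,d=wray(tc,C,p,q[:3],q[3:]);h.append(o+d*(.012-o[2])/d[2])
h=np.array(h);print(h,h.mean(0))
E
```

```text
L w1 [314.5711  72.5105] [304  62  22  22 380]
L w2 [311.6861  53.2757] [297  40  30  28 653]
L w3 [315.1869 154.9249] [301 141  29  29 626]
L (array([ 0.6194, -0.1516,  0.063 ]), np.float64(8.658573860886168e-05))
M w1 [314.3055 134.5014] [304 124  21  22 347]
M w2 [311.4478 132.6003] [298 119  28  28 603]
M w3 [315.5034 230.945 ] [303 217  26  29 582]
M (array([ 0.5926, -0.2114,  0.0545]), np.float64(7.187584521507229e-05))
R w1 [314.3725 196.0229] [305 186  20  21 349]
R w2 [311.6281 211.3917] [298 198  28  28 605]
R (array([ 0.5676, -0.2692,  0.0753]), np.float64(0.00038487985315088975))
[[ 0.6072 -0.1206  0.012 ]
 [ 0.6517 -0.1407  0.012 ]
 [ 0.5345 -0.2843  0.012 ]
 [ 0.5811 -0.3049  0.012 ]] [ 0.5936 -0.2126  0.012 ]
```

```bash
python3 -m handwheel '[1,0.27,0.87,-1,0,0,0, 1,0.27,0.87,-1,0,0,0, 1,0.27,0.86,-1,0,0,0, 1,0,0,-1,0,0,0, 1,0,0,-1,0,0,0, 1,0,0,-1,0,0,0, 1,0,0,-1,0,0,0, 1,0,0,-0.2,0,0,0, 1,0,0,0,0,0,0]'
python3 - <<'E'
from h import *
s=manip.sense();print({k:np.round(v,4).tolist() for k,v in s.items()})
c=manip.capture("wrist");cv2.imwrite("pics/w4.png",c["img"]);
c=manip.capture("scene");cv2.imwrite("pics/s4.png",cv2.resize(c["img"][150:270,320:480],(800,600),interpolation=2));
E
```

```text
t: 5.68
position: [0.6197, -0.1513, 0.0773]
ee_rot: [0.0, 0.838, 0.546, 0.0]
wrist_force: [-0.1, -0.3, 0.7]
opening: 0.0
{'t': 5.675, 'q': [-0.4169, 0.3909, 1.6786, -0.0, 1.072, -0.0018], 'joint_velocities': [0.0014, -0.0171, -0.0139, 0.0003, 0.0015, -0.0012], 'joint_torque': [-0.0453, -43.6439, -27.7489, -0.0018, -0.0004, -0.0], 'position': [0.6197, -0.1513, 0.0773], 'ee_rot': [0.0, 0.8376, 0.5462, 0.0], 'wrist_force': [-0.0583, -0.3239, 0.7171], 'ft_torque': [0.0188, 0.0477, -0.0093], 'opening': 0.0004}
```

View pics/w4.png

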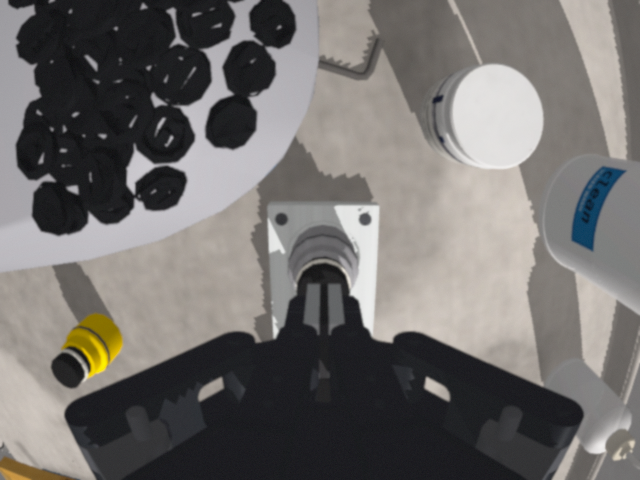

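View pics/s4.png

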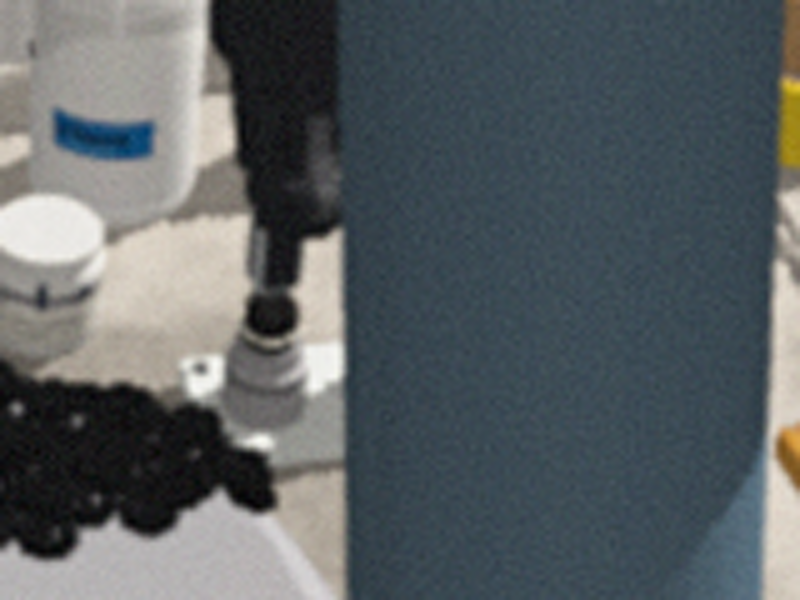

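```bash
python3 -m handwheel '[1,0,0,-0.4,0,0,0, 1,0,0,0,0,0,0]'; python3 -m handwheel '[1,0,0,-0.15,0,0,0, 1,0,0,0,0,0,0]';
```

```text
t: 6.02
position: [0.6191, -0.1509, 0.0687]
ee_rot: [-0.0, 0.838, 0.546, -0.0]
wrist_force: [-0.2, 0.0, -0.2]
opening: 0.001
t: 6.28
position: [0.6195, -0.151, 0.0661]
ee_rot: [-0.0, 0.838, 0.546, -0.0]
wrist_force: [-0.7, 0.1, -0.1]
opening: -0.002
```

```bash
python3 -m handwheel '[1,0,0,-0.1,0,0,0, 1,0,0,0,0,0,0]'; python3 -m handwheel '[1,0,0,0,0,0,0]'
```

```text
t: 6.52
position: [0.6198, -0.1511, 0.0647]
ee_rot: [0.0, 0.838, 0.546, 0.0]
wrist_force: [-0.8, 1.5, 3.7]
opening: 0.001
t: 6.65
position: [0.6197, -0.1511, 0.0646]
ee_rot: [0.0, 0.838, 0.546, 0.0]
wrist_force: [-0.6, 0.7, 2.8]
opening: 0.002
```

```bash
python3 -m handwheel '[1,0,0,-0.1,0,0,0, 1,0,0,0,0,0,0]'; python3 -m handwheel '[1,0,0,0,0,0,0]'; python3 -m handwheel '[1,0,0,-0.09,0,0,0, 1,0,0,0,0,0,0]'; python3 -m handwheel '[1,0,0,0,0,0,0]'
```

```text
t: 6.9
position: [0.6199, -0.1512, 0.0629]
ee_rot: [0.0, 0.838, 0.546, 0.0]
wrist_force: [-0.8, 0.9, 6.2]
opening: 0.001
t: 7.02
position: [0.6199, -0.1512, 0.063]
ee_rot: [0.0, 0.838, 0.546, 0.0]
wrist_force: [-2.0, 0.5, 6.0]
opening: -0.004
t: 7.28
position: [0.6201, -0.1512, 0.0616]
ee_rot: [0.0, 0.838, 0.546, 0.0]
wrist_force: [-2.5, 0.6, 8.8]
opening: 0.0
t: 7.4
position: [0.6201, -0.1512, 0.0617]
ee_rot: [0.0, 0.838, 0.546, 0.0]
wrist_force: [-2.6, 2.1, 8.8]
opening: 0.001
```

```bash
python3 -m handwheel '[1,0,0,-0.1,0,0,0, 1,0,0,0,0,0,0, 1,0,0,0,0,0,0, 1,0,0,0,0,0,0, 1,0,0,0,0,0,0, 1,0,0,0,0,0,0]'; python3 -m handwheel '[1,0,0,0,0,0,0]'; python3 - <<'E'
from h import *
c=manip.capture("scene");cv2.imwrite("pics/s5.png",cv2.resize(c["img"][190:240,350:417],(800,600),interpolation=2))
E
```

```text
t: 8.15
position: [0.6203, -0.1513, 0.0604]
ee_rot: [0.001, 0.838, 0.546, 0.0]
wrist_force: [-3.5, 1.2, 11.2]
opening: 0.0
t: 8.28
position: [0.6203, -0.1513, 0.0604]
ee_rot: [0.001, 0.838, 0.546, 0.0]
wrist_force: [-3.1, 1.5, 11.5]
opening: -0.002
```

View pics/s5.png

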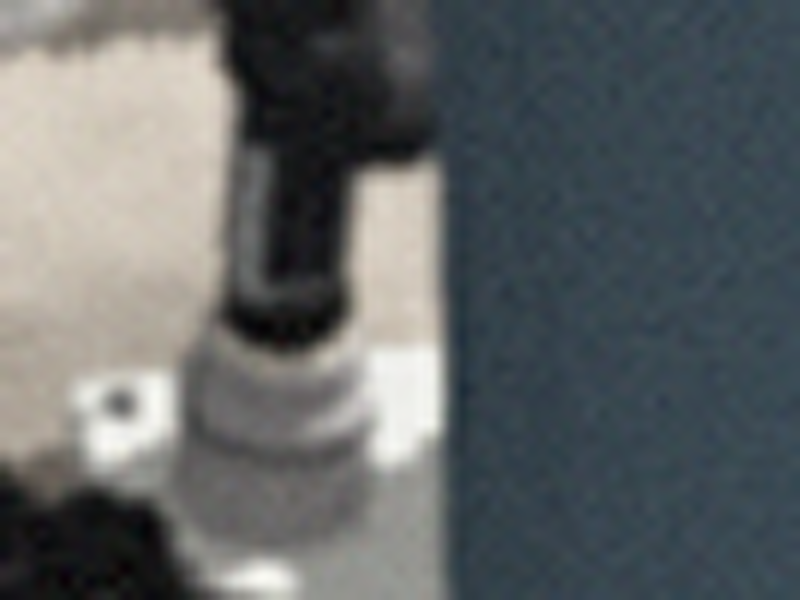

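Left foot: 1.95 N/mm, 11.4 N at about 6 mm, with the white ring right at the collar. It is sound. Next is the middle foot.

```bash
python3 -m handwheel '[1,0,0,1,0,0,0, 1,0,0,0.5,0,0,0, 1,-0.45,-1,0,0,0,0, 1,-0.45,-1,0,0,0,0, 1,-0.45,-1,0,0,0,0, 1,0,0,-0.5,0,0,0, 1,0,0,-0.5,0,0,0, 1,0,0,0,0,0,0]'; python3 -m handwheel '[1,0,0,-0.3,0,0,0, 1,0,0,0,0,0,0]';python3 - <<'E'
from h import *
c=manip.capture("wrist");cv2.imwrite("pics/w6.png",c["img"]);
E
```

```text
t: 9.32
position: [0.5916, -0.21, 0.0666]
ee_rot: [-0.002, 0.837, 0.547, -0.001]
wrist_force: [0.0, 0.8, 0.4]
opening: -0.001
t: 9.57
position: [0.5924, -0.2105, 0.062]
ee_rot: [-0.0, 0.837, 0.547, -0.0]
wrist_force: [-0.6, -0.0, -0.3]
opening: -0.003
```

View pics/w6.png

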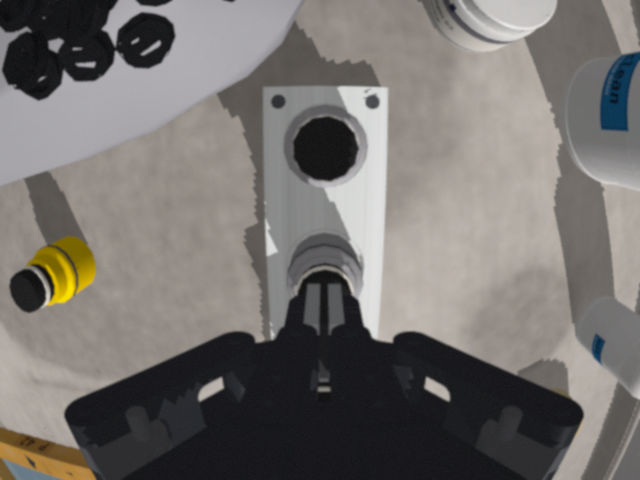

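The left foot at (325,148) still stands in place, and the tool is centred over the middle foot. I step down.

```bash
python3 -m handwheel '[1,0,0,-0.1,0,0,0, 1,0,0,0,0,0,0]';python3 -m handwheel '[1,0,0,-0.1,0,0,0, 1,0,0,0,0,0,0]';python3 -m handwheel '[1,0,0,-0.1,0,0,0, 1,0,0,0,0,0,0]'; python3 -m handwheel '[1,0,0,0,0,0,0]'
```

```text
t: 9.88
position: [0.5925, -0.211, 0.0605]
ee_rot: [-0.0, 0.838, 0.546, -0.0]
wrist_force: [-0.2, 0.3, 0.7]
opening: -0.0
t: 10.12
position: [0.5924, -0.211, 0.0583]
ee_rot: [-0.0, 0.838, 0.546, -0.0]
wrist_force: [-0.1, 0.3, -0.4]
opening: -0.003
t: 10.38
position: [0.5927, -0.2111, 0.0568]
ee_rot: [0.0, 0.838, 0.546, 0.0]
wrist_force: [-1.0, 0.7, 2.4]
opening: -0.001
t: 10.5
position: [0.5927, -0.2112, 0.0568]
ee_rot: [0.0, 0.838, 0.546, 0.0]
wrist_force: [-0.5, -0.4, 2.3]
opening: -0.003
```

```bash
python3 -m handwheel '[1,0,0,-0.14,0,0,0, 1,0,0,0,0,0,0]';python3 -m handwheel '[1,0,0,0,0,0,0]'
```

```text
t: 10.75
position: [0.5929, -0.2112, 0.0544]
ee_rot: [0.0, 0.838, 0.546, 0.0]
wrist_force: [-3.0, 1.1, 7.1]
opening: 0.001
t: 10.88
position: [0.5929, -0.2112, 0.0545]
ee_rot: [0.0, 0.838, 0.546, 0.0]
wrist_force: [-2.2, 1.4, 7.4]
opening: -0.002
```

```bash
python3 -m handwheel '[1,0,0,-0.14,0,0,0, 1,0,0,0,0,0,0, 1,0,0,0,0,0,0, 1,0,0,0,0,0,0, 1,0,0,0,0,0,0, 1,0,0,0,0,0,0]'; python3 -m handwheel '[1,0,0,0,0,0,0]'
```

```text
t: 11.62
position: [0.593, -0.2113, 0.0525]
ee_rot: [0.0, 0.838, 0.546, 0.0]
wrist_force: [-5.5, 2.3, 10.6]
opening: 0.0
t: 11.75
position: [0.593, -0.2113, 0.0525]
ee_rot: [0.0, 0.838, 0.546, 0.0]
wrist_force: [-4.6, 2.9, 11.2]
opening: 0.0
```

```bash
python3 - <<'E'
from h import *
c=manip.capture("scene");cv2.imwrite("pics/s7.png",cv2.resize(c["img"][180:240,350:430],(800,600),interpolation=2))
c=manip.capture("wrist");cv2.imwrite("pics/w7.png",c["img"]);
E
```

```text
(no output)
```

View pics/s7.png

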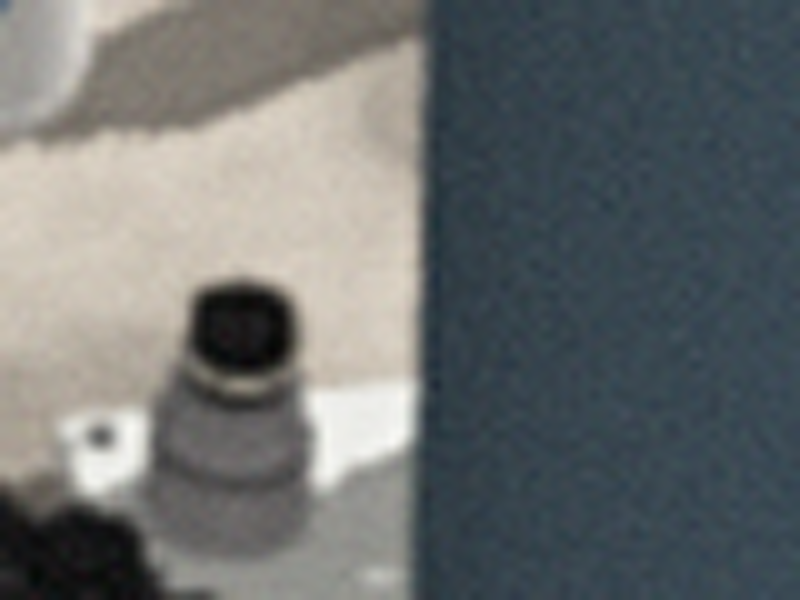

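View pics/w7.png

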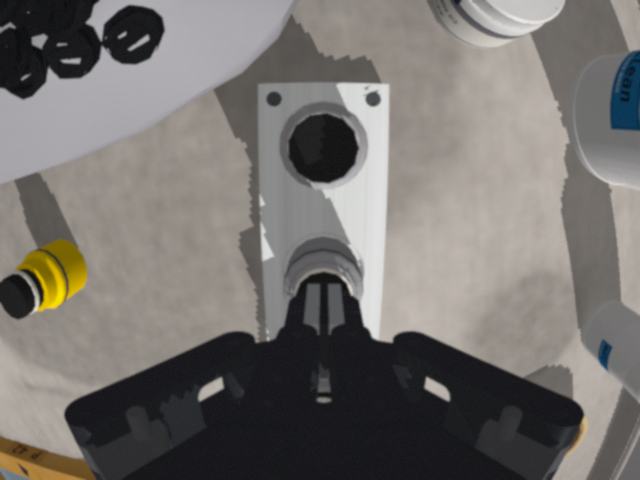

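The middle foot gives about 2.05 N/mm, 11 N at 5.5 mm, so it is sound. The left button at (245,320) in the scene crop has come back up. Next is the right foot.

```bash
python3 -m handwheel '[1,0,0,1,0,0,0, 1,0,0,0.5,0,0,0, 1,-0.45,-1,0,0,0,0, 1,-0.45,-1,0,0,0,0, 1,-0.43,-1,0,0,0,0, 1,0,0,-0.2,0,0,0, 1,0,0,0,0,0,0]'; python3 - <<'E'
from h import *
print(manip.sense()["position"])
c=manip.capture("wrist");cv2.imwrite("pics/w8.png",c["img"]);
E
```

```text
t: 12.72
position: [0.5653, -0.271, 0.076]
ee_rot: [-0.001, 0.838, 0.546, -0.0]
wrist_force: [0.6, 0.1, 0.7]
opening: -0.001
[ 0.56532873 -0.27097164  0.07596895]
```

View pics/w8.png

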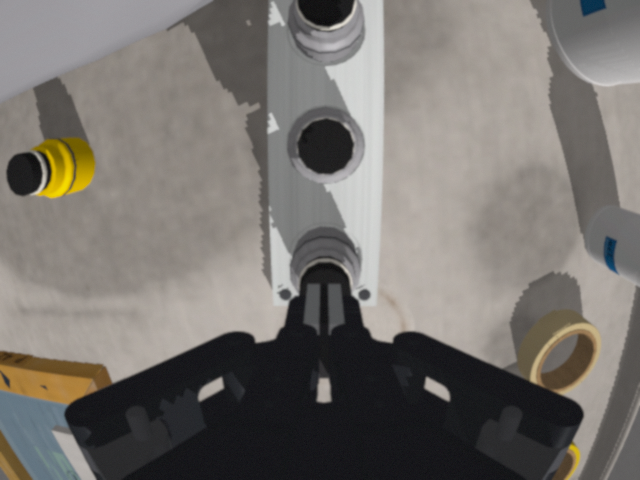

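```bash
python3 -m handwheel '[1,0,0,-0.35,0,0,0, 1,0,0,0,0,0,0]';python3 -m handwheel '[1,0,0,-0.1,0,0,0, 1,0,0,0,0,0,0]';python3 -m handwheel '[1,0,0,-0.1,0,0,0, 1,0,0,0,0,0,0]'; python3 -m handwheel '[1,0,0,0,0,0,0]';python3 - <<'E'
from h import *
c=manip.capture("wrist");cv2.imwrite("pics/w9.png",cv2.resize(c["img"][200:320,245:405],(800,600),interpolation=2))
E
```

```text
t: 13.02
position: [0.5656, -0.2702, 0.0689]
ee_rot: [-0.001, 0.837, 0.547, -0.0]
wrist_force: [-0.2, -0.6, 0.0]
opening: -0.0
t: 13.28
position: [0.566, -0.2709, 0.0678]
ee_rot: [-0.0, 0.838, 0.546, -0.0]
wrist_force: [-0.4, 0.1, 0.2]
opening: -0.003
t: 13.52
position: [0.5659, -0.271, 0.0657]
ee_rot: [-0.0, 0.838, 0.546, -0.0]
wrist_force: [0.3, 0.9, 0.5]
opening: 0.001
t: 13.65
position: [0.566, -0.2711, 0.0659]
ee_rot: [0.0, 0.838, 0.546, 0.0]
wrist_force: [-0.9, 0.3, -0.1]
opening: 0.001
```

View pics/w9.png

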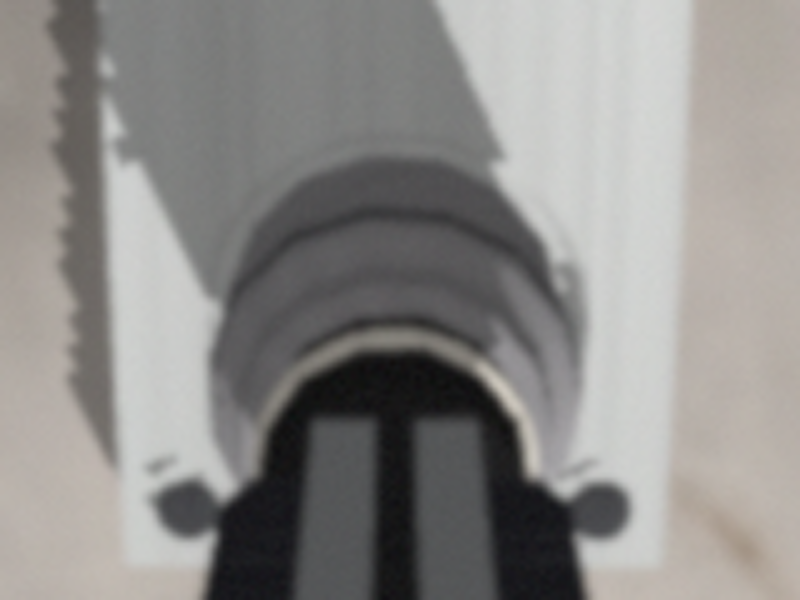

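```bash
python3 -m handwheel '[1,0,0,-0.1,0,0,0, 1,0,0,0,0,0,0]';python3 -m handwheel '[1,0,0,0,0,0,0]';python3 -m handwheel '[1,0,0,-0.1,0,0,0, 1,0,0,0,0,0,0]'; python3 -m handwheel '[1,0,0,0,0,0,0]';python3 -m handwheel '[1,0,0,0,0,0,0]'; python3 - <<'E'
from h import *
print(manip.sense()["wrist_force"])
c=manip.capture("wrist");cv2.imwrite("pics/w10.png",cv2.resize(c["img"][200:320,245:405],(800,600),interpolation=2));print(manip.sense()["wrist_force"])
E
```

```text
t: 13.95
position: [0.5658, -0.2709, 0.0636]
ee_rot: [-0.0, 0.838, 0.546, -0.0]
wrist_force: [-0.9, -0.1, 0.1]
opening: -0.0
t: 14.08
position: [0.566, -0.271, 0.0638]
ee_rot: [-0.0, 0.838, 0.546, -0.0]
wrist_force: [-0.2, 0.1, -0.7]
opening: -0.002
t: 14.32
position: [0.5659, -0.271, 0.0617]
ee_rot: [-0.0, 0.838, 0.546, -0.0]
wrist_force: [0.5, -0.0, 0.3]
opening: -0.001
t: 14.45
position: [0.5659, -0.271, 0.0618]
ee_rot: [-0.0, 0.838, 0.546, -0.0]
wrist_force: [0.0, -0.3, 0.2]
opening: 0.001
t: 14.58
position: [0.566, -0.2711, 0.0619]
ee_rot: [0.0, 0.838, 0.546, 0.0]
wrist_force: [-0.1, -0.7, 0.6]
opening: 0.002
[-0.08797083 -0.72481245  0.64788594]
[ 0.11467781 -0.46979986  0.83909297]
```

View pics/w10.png

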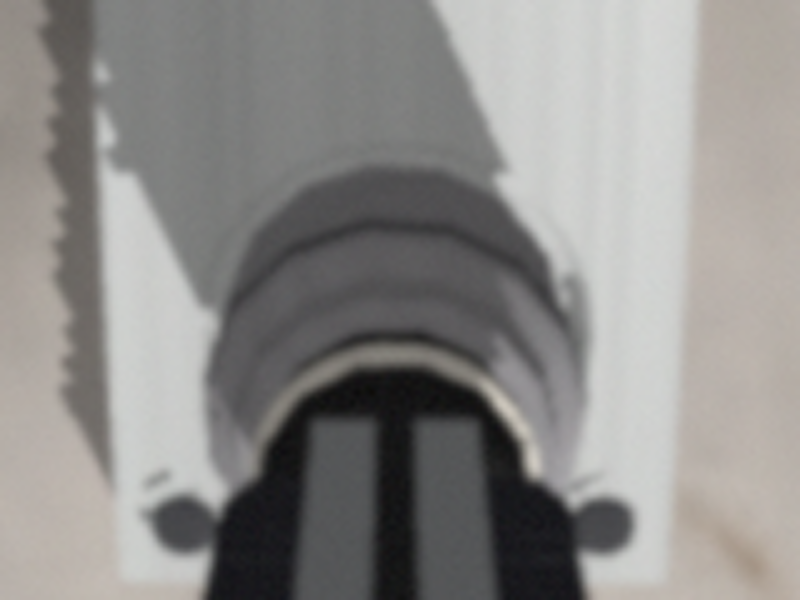

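The ring-to-collar gap is unchanged, about 60 px in both crops, so the button is still free. I continue gently.

```bash
python3 -m handwheel '[1,0,0,-0.1,0,0,0, 1,0,0,0,0,0,0]';python3 -m handwheel '[1,0,0,0,0,0,0]'; python3 -m handwheel '[1,0,0,0,0,0,0]';python3 -m handwheel '[1,0,0,-0.1,0,0,0, 1,0,0,0,0,0,0]'; python3 -m handwheel '[1,0,0,0,0,0,0]';python3 -m handwheel '[1,0,0,0,0,0,0]'; python3 - <<'E'
from h import *
c=manip.capture("wrist");cv2.imwrite("pics/w11.png",cv2.resize(c["img"][200:320,245:405],(800,600),interpolation=2));print(manip.sense()["wrist_force"])
E
```

```text
t: 14.88
position: [0.5661, -0.2712, 0.06]
ee_rot: [0.0, 0.838, 0.546, 0.0]
wrist_force: [-0.4, -0.4, 0.9]
opening: 0.001
t: 15.0
position: [0.5661, -0.2712, 0.0601]
ee_rot: [0.0, 0.838, 0.546, 0.0]
wrist_force: [0.8, -0.2, 1.1]
opening: 0.002
t: 15.12
position: [0.5661, -0.2712, 0.0601]
ee_rot: [0.0, 0.838, 0.546, 0.0]
wrist_force: [0.3, -0.2, 0.9]
opening: 0.005
t: 15.38
position: [0.5661, -0.2712, 0.058]
ee_rot: [0.0, 0.838, 0.546, 0.0]
wrist_force: [0.2, 0.3, 2.3]
opening: -0.001
t: 15.5
position: [0.5661, -0.2712, 0.0581]
ee_rot: [0.0, 0.838, 0.546, 0.0]
wrist_force: [0.1, 0.0, 3.2]
opening: 0.003
t: 15.62
position: [0.5661, -0.2711, 0.058]
ee_rot: [0.0, 0.838, 0.546, 0.0]
wrist_force: [0.5, -0.9, 1.5]
opening: -0.001
[ 0.7433527  -0.04148382  2.64950487]
```

View pics/w11.png

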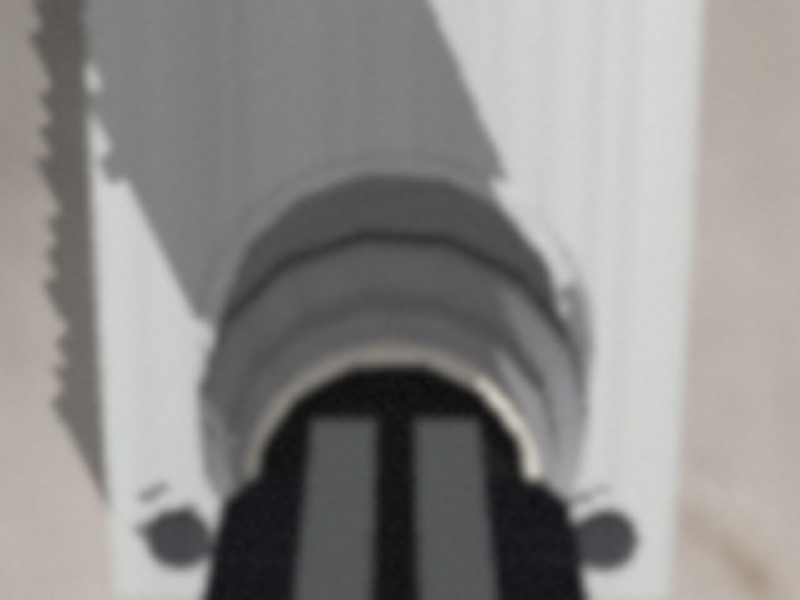

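```bash
python3 -m handwheel '[1,0,0,-0.1,0,0,0, 1,0,0,0,0,0,0, 1,0,0,0,0,0,0]';python3 -m handwheel '[1,0,0,0,0,0,0, 1,0,0,0,0,0,0]'; python3 -m handwheel '[1,0,0,0,0,0,0, 1,0,0,0,0,0,0]'; python3 - <<'E'
from h import *
c=manip.capture("wrist");cv2.imwrite("pics/w12.png",cv2.resize(c["img"][200:320,245:405],(800,600),interpolation=2));print(manip.sense()["wrist_force"])
E
```

```text
t: 16.05
position: [0.5661, -0.2711, 0.0561]
ee_rot: [0.0, 0.838, 0.546, 0.0]
wrist_force: [1.0, -0.6, 4.2]
opening: 0.001
t: 16.3
position: [0.5661, -0.2712, 0.056]
ee_rot: [0.0, 0.838, 0.546, 0.0]
wrist_force: [0.1, -0.4, 4.2]
opening: -0.003
t: 16.55
position: [0.5661, -0.2711, 0.056]
ee_rot: [0.0, 0.838, 0.546, 0.0]
wrist_force: [1.2, 0.3, 3.6]
opening: -0.003
[1.26163895 0.81837585 3.91560238]
```

View pics/w12.png

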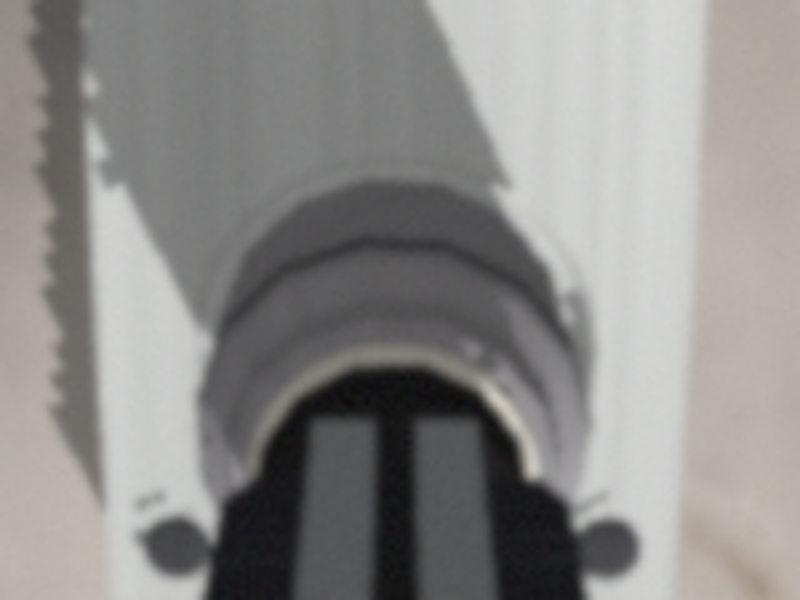

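The right foot gives about 0.67 N/mm, about 4 N at 6 mm, so it is the soft one. I lift, open, and check alignment.

```bash
python3 -m handwheel '[1,0,0,1,0,0,0, 1,0,0,1,0,0,0, 0,0,0,0,0,0,0, 0,0,0,0,0,0,0, 0,0,0,0,0,0,0, 0,0,0,0,0,0,0, 0,0,0,0,0,0,0, 0,0,0,0,0,0,0]';python3 - <<'E'
from h import *
s=manip.sense();print(s["position"],s["ee_rot"])
c=manip.capture("wrist");cv2.imwrite("pics/w13.png",c["img"]);np.save("w13.npy",np.r_[s["position"],s["ee_rot"]])
E
```

```text
t: 17.6
position: [0.5659, -0.271, 0.0957]
ee_rot: [-0.0, 0.838, 0.546, -0.0]
wrist_force: [-0.5, -0.8, -0.5]
opening: 1.002
[ 0.56591199 -0.27101962  0.09571965] [-1.41055098e-04  8.37578702e-01  5.46316662e-01 -5.29188468e-05]
```

View pics/w13.png

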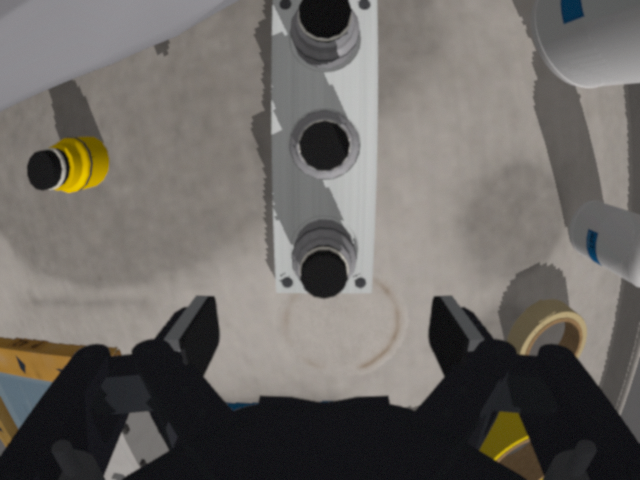

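```bash
python3 - <<'E'
from h import *
tc=[[-0.0003,-0.9622,-0.2723,0.0694],[1,-0.0006,0.0013,0.0001],[-0.0014,-0.2723,0.9622,-0.143],[0,0,0,1]]
C=dict(cx=323.5868,cy=238.6671,fx=371.6483)
q=np.load("w13.npy");g=cv2.imread("pics/w13.png",0)
m=np.zeros_like(g);m[245:298,296:352]=1
k,l,st,ce=cv2.connectedComponentsWithStats(((g<60)&(m>0)).astype(np.uint8));i=1+np.argmax(st[1:,4]);print(ce[i],st[i])
o,d=wray(tc,C,ce[i],q[:3],q[3:]);print(o+d*(.062-o[2])/d[2])
# centre between tool: pixel of axis
E
```

```text
[323.38016529 273.3459268 ] [ 301  250   46   48 1694]
[ 0.56653325 -0.27015377  0.062     ]
```

```bash
python3 -m handwheel '[0,0.02,0.03,-0.8,0,0,0, 0,0,0,-1,0,0,0, 0,0,0,-1,0,0,0, 0,0,0,-0.8,0,0,0, 0,0,0,-0.4,0,0,0, 0,0,0,0,0,0,0]'; python3 - <<'E'
from h import *
c=manip.capture("wrist");cv2.imwrite("pics/w14.png",c["img"])
E
```

```text
t: 18.4
position: [0.5661, -0.2703, 0.0151]
ee_rot: [-0.001, 0.838, 0.546, -0.0]
wrist_force: [0.4, 0.5, 0.7]
opening: 0.998
```

View pics/w14.png

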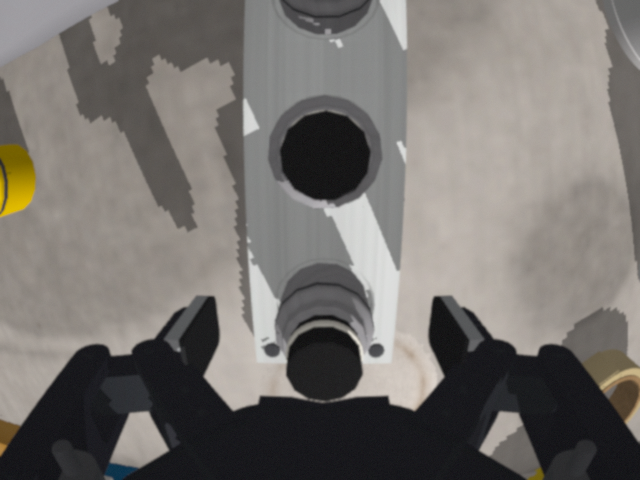

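The soft foot at (324,360) is centred between the jaws with no contact. Closing.

```bash
python3 -m handwheel '[1,0,0,0,0,0,0, 1,0,0,0,0,0,0, 1,0,0,0,0,0,0, 1,0,0,0,0,0,0, 1,0,0,0,0,0,0, 1,0,0,0,0,0,0]' 45; python3 - <<'E'
from h import *
c=manip.capture("wrist");cv2.imwrite("pics/w15.png",c["img"])
E
```

```text
t: 19.2
position: [0.5668, -0.2708, 0.0167]
ee_rot: [0.001, 0.838, 0.546, 0.0]
wrist_force: [-1.8, 0.4, 5.4]
opening: 0.423
```

View pics/w15.png

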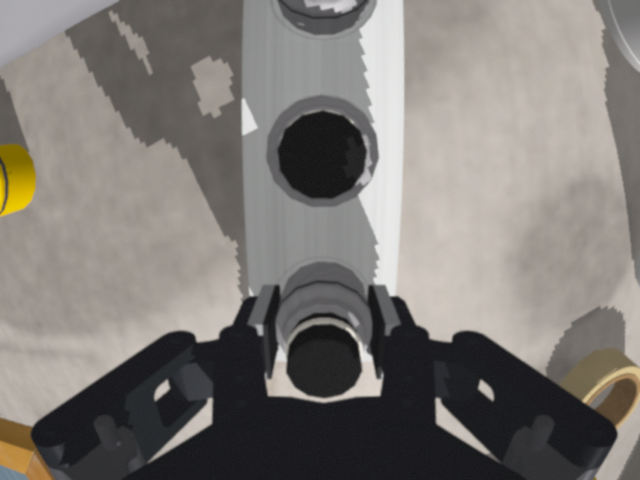

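```bash
python3 -m handwheel '[1,0,0,0.3,0,0,0, 1,0,0,0.6,0,0,0, 1,0,0,0.8,0,0,0, 1,0,0,1,0,0,0, 1,0,0,0.3,0,0,0, 1,0,0,0,0,0,0]'; python3 - <<'E'
from h import *
c=manip.capture("wrist");cv2.imwrite("pics/w16.png",c["img"])
E
```

```text
t: 20.0
position: [0.5667, -0.2707, 0.0769]
ee_rot: [0.001, 0.838, 0.546, 0.0]
wrist_force: [-0.4, -0.3, -1.1]
opening: 0.427
```

View pics/w16.png

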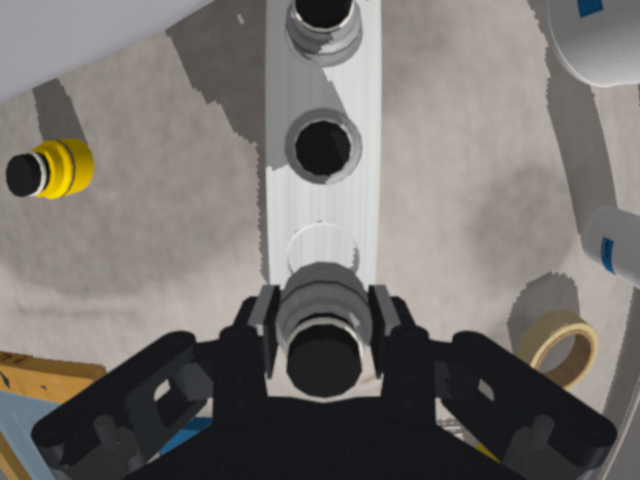

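The foot is lifted and upright in the jaws, and the right seat at (322,250) is empty. I raise it and carry it over the mound.

```bash
python3 -m handwheel '[1,0,0,0.7,0,0,0, 1,0,0,1,0,0,0, 1,0,0,1,0,0,0, 1,0,0,1,0,0,0, 1,0,0,1,0,0,0, 1,0,0,1,0,0,0, 1,0,0.3,0.5,0,0,0, 1,-0.1,0.7,0,0,0,0, 1,-0.15,1,0,0,0,0, 1,-0.15,1,0,0,0,0]'; python3 -m handwheel '[1,-0.13,1,0,0,0,0, 1,-0.13,1,0,0,0,0, 1,-0.13,1,0,0,0,0, 1,-0.13,1,0,0,0,0, 1,-0.13,1,0,0,0,0, 1,-0.13,1,0,0,0,0, 1,-0.13,1,0,0,0,0, 1,-0.13,1,0,0,0,0, 1,-0.13,1,0,0,0,0, 1,-0.13,1,0,0,0,0]'
```

```text
t: 21.3
position: [0.5575, -0.2083, 0.1987]
ee_rot: [-0.001, 0.837, 0.547, -0.0]
wrist_force: [0.5, -0.6, -1.2]
opening: 0.428
t: 22.55
position: [0.5322, -0.0091, 0.1999]
ee_rot: [0.0, 0.838, 0.546, 0.0]
wrist_force: [-0.5, 0.1, -1.1]
opening: 0.424
```

```bash
python3 -m handwheel '[1,-0.13,1,0,0,0,0, 1,-0.13,1,0,0,0,0, 1,-0.13,1,0,0,0,0, 1,-0.13,1,0,0,0,0, 1,-0.13,1,0,0,0,0, 1,-0.13,1,0,0,0,0, 1,-0.13,1,0,0,0,0, 1,0,1,0,0,0,0, 1,0,0,0,0,0,0]'; python3 - <<'E'
from h import *
print(manip.sense()["position"])
for n in("scene","top","wrist"):cv2.imwrite(f"pics/{n}17.png",manip.capture(n)["img"])
E
```

```text
t: 23.68
position: [0.5138, 0.151, 0.1999]
ee_rot: [-0.0, 0.837, 0.547, -0.0]
wrist_force: [-0.0, 0.3, -1.7]
opening: 0.426
[0.51383008 0.15096359 0.19986183]
```

View pics/wrist17.png

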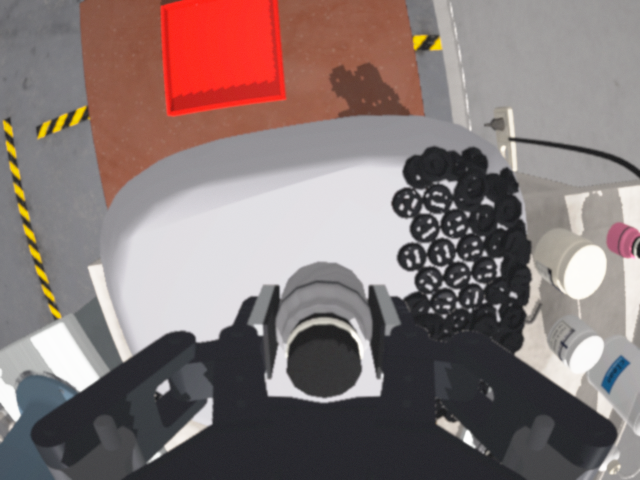

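View pics/scene17.png

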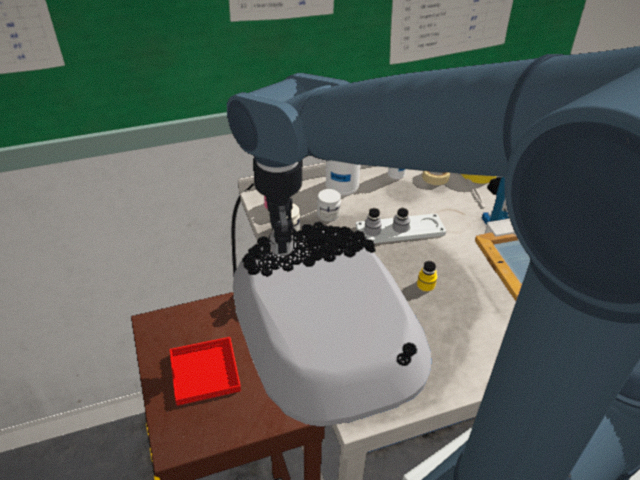

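The foot is held over the mound, and the two good feet stay in their seats at (374,218) and (401,217) in the scene view. I continue to the tray.

```bash
python3 -m handwheel '[1,-0.14,1,0,0,0,0.02, 1,-0.14,1,0,0,0,0.02, 1,-0.14,1,0,0,0,0.02, 1,-0.14,1,0,0,0,0.02, 1,-0.14,1,0,0,0,0, 1,-0.14,1,0,0,0,0, 1,-0.14,1,0,0,0,0, 1,-0.14,1,0,0,0,0, 1,-0.07,0.75,0,0,0,0, 1,0,0,0,0,0,0]'; python3 - <<'E'
from h import *
s=manip.sense();print(s["position"]);np.save("w18.npy",np.r_[s["position"],s["ee_rot"]])
for n in("scene","top","wrist"):cv2.imwrite(f"pics/{n}18.png",manip.capture(n)["img"])
E
```

```text
t: 25.08
position: [0.4901, 0.3255, 0.1998]
ee_rot: [0.0, 0.814, 0.582, -0.0]
wrist_force: [-0.3, 0.5, -1.5]
opening: 0.427
[0.49013722 0.32552962 0.19978993]
```

View pics/wrist18.png

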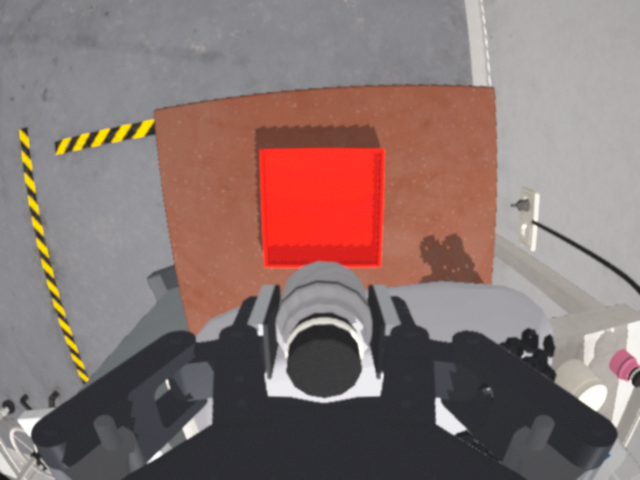

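View pics/scene18.png

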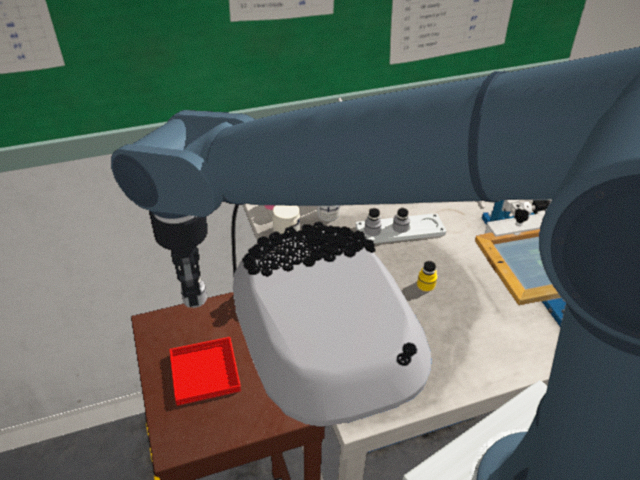

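The tray rim corners appear at (261,149), (383,149), (382,267) and (265,267). I check the centre with this view.

```bash
python3 - <<'E'
from h import *
tc=[[-0.0003,-0.9622,-0.2723,0.0694],[1,-0.0006,0.0013,0.0001],[-0.0014,-0.2723,0.9622,-0.143],[0,0,0,1]]
C=dict(cx=323.5868,cy=238.6671,fx=371.6483)
q=np.load("w18.npy");P=[]
for p in [(261,149),(383,149),(382,267),(265,267)]:
    o,d=wray(tc,C,p,q[:3],q[3:]);P.append(o+d*(.016-o[2])/d[2])
P=np.array(P);print(P,P.mean(0),[np.linalg.norm(P[i]-P[i-1]) for i in range(4)])
E
```

```text
[[0.4576432  0.39882939 0.016     ]
 [0.55906382 0.36402869 0.016     ]
 [0.52633056 0.25929641 0.016     ]
 [0.42186596 0.29511302 0.016     ]] [0.49122588 0.32931688 0.016     ] [np.float64(0.10971370678154149), np.float64(0.10722514062993567), np.float64(0.10972837107856791), np.float64(0.11043406262363603)]
```

```bash
python3 -m handwheel '[1,0.03,0.1,-0.8,0,0,0, 1,0,0,-1,0,0,0, 1,0,0,-1,0,0,0, 1,0,0,-1,0,0,0, 1,0,0,-1,0,0,0, 1,0,0,-1,0,0,0, 1,0,0,-1,0,0,0, 1,0,0,-0.8,0,0,0, 1,0,0,-0.5,0,0,0, 1,0,0,0,0,0,0]'; python3 - <<'E'
from h import *
for n in("scene","wrist"):cv2.imwrite(f"pics/{n}19.png",manip.capture(n)["img"])
E
```

```text
t: 26.48
position: [0.4906, 0.3264, 0.0371]
ee_rot: [-0.0, 0.814, 0.581, -0.001]
wrist_force: [-0.5, -0.0, -2.1]
opening: 0.425
```

View pics/wrist19.png

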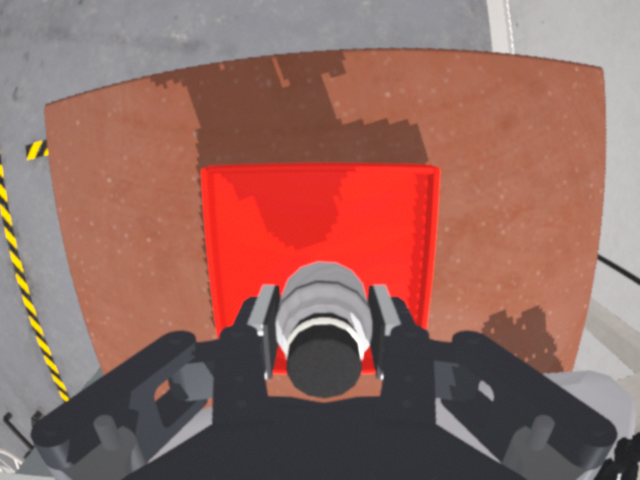

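```bash
python3 -m handwheel '[1,0,0,-0.25,0,0,0, 1,0,0,0,0,0,0]';  python3 -m handwheel '[1,0,0,-0.15,0,0,0, 1,0,0,0,0,0,0]'
```

```text
t: 26.82
position: [0.4909, 0.3265, 0.0329]
ee_rot: [-0.0, 0.814, 0.581, -0.0]
wrist_force: [0.5, 0.4, -2.1]
opening: 0.427
t: 27.08
position: [0.4908, 0.3265, 0.0297]
ee_rot: [-0.0, 0.814, 0.581, -0.0]
wrist_force: [-0.5, -0.0, -2.2]
opening: 0.427
```

```bash
python3 -m handwheel '[1,0,0,-0.5,0,0,0, 1,0,0,-0.15,0,0,0, 1,0,0,0,0,0,0]';  python3 -m handwheel '[1,0,0,-0.1,0,0,0, 1,0,0,0,0,0,0]';  python3 -m handwheel '[1,0,0,-0.08,0,0,0, 1,0,0,0,0,0,0]'
```

```text
t: 27.45
position: [0.4905, 0.3264, 0.0162]
ee_rot: [-0.0, 0.814, 0.581, -0.001]
wrist_force: [0.2, 0.0, -1.6]
opening: 0.426
t: 27.7
position: [0.4909, 0.3266, 0.0149]
ee_rot: [-0.0, 0.814, 0.581, -0.0]
wrist_force: [-0.1, 0.3, -1.7]
opening: 0.425
t: 27.95
position: [0.4909, 0.3265, 0.0132]
ee_rot: [-0.0, 0.814, 0.581, -0.0]
wrist_force: [0.0, -0.1, -1.7]
opening: 0.428
```

```bash
python3 -m handwheel '[1,0,0,-0.06,0,0,0, 1,0,0,0,0,0,0]';  python3 -m handwheel '[1,0,0,-0.05,0,0,0, 1,0,0,0,0,0,0]'; python3 -m handwheel '[1,0,0,0,0,0,0]'; python3 - <<'E'
from h import *
cv2.imwrite(f"pics/s20.png",cv2.resize(manip.capture("scene")["img"][310:415,140:280],(800,600),interpolation=2))
E
```

```text
t: 28.2
position: [0.4909, 0.3265, 0.012]
ee_rot: [-0.0, 0.814, 0.581, -0.0]
wrist_force: [-0.1, 0.2, -0.9]
opening: 0.428
t: 28.45
position: [0.4911, 0.3266, 0.0117]
ee_rot: [0.0, 0.814, 0.581, -0.0]
wrist_force: [-3.9, -0.9, 4.4]
opening: 0.429
t: 28.58
position: [0.4911, 0.3266, 0.0117]
ee_rot: [0.0, 0.814, 0.581, -0.0]
wrist_force: [-3.1, -1.6, 5.6]
opening: 0.423
```

View pics/s20.png

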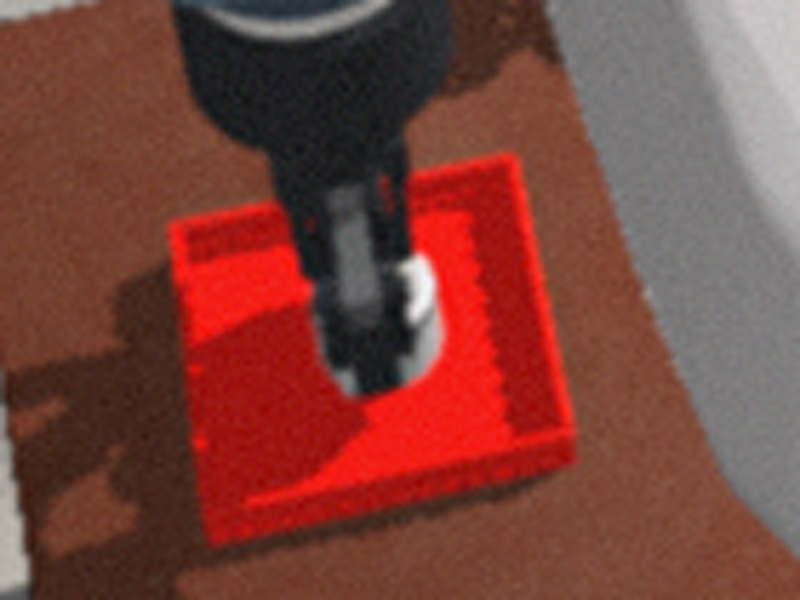

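The foot stands on the tray floor (+5.6 N contact force). I release part way, then go up.

```bash
python3 -m handwheel '[0.3,0,0,0,0,0,0, 0.3,0,0,0,0,0,0, 0.3,0,0,0,0,0,0, 0.3,0,0,0,0,0,0]'; python3 -m handwheel '[0.3,0,0,0.3,0,0,0, 0.3,0,0,0.7,0,0,0, 0.3,0,0,1,0,0,0, 0.3,0,0,1,0,0,0, 0.3,0,0,1,0,0,0, 0.3,0,0,1,0,0,0, 0.3,0,0,1,0,0,0, 0.3,0,0,1,0,0,0, 0.3,0,0,1,0,0,0, 0.3,0,0,0,0,0,0]'; python3 - <<'E'
from h import *
s=manip.sense();print(s["position"]);np.save("w21.npy",np.r_[s["position"],s["ee_rot"]])
for n in("scene","wrist"):cv2.imwrite(f"pics/{n}21.png",manip.capture(n)["img"])
E
```

```text
t: 29.12
position: [0.491, 0.3265, 0.011]
ee_rot: [-0.0, 0.814, 0.581, -0.0]
wrist_force: [-0.2, -1.7, -0.7]
opening: 0.699
t: 30.38
position: [0.4922, 0.3271, 0.1735]
ee_rot: [0.0, 0.814, 0.581, 0.002]
wrist_force: [0.0, 0.6, -0.8]
opening: 0.697
[0.4921585  0.32706571 0.17348861]
```

View pics/wrist21.png

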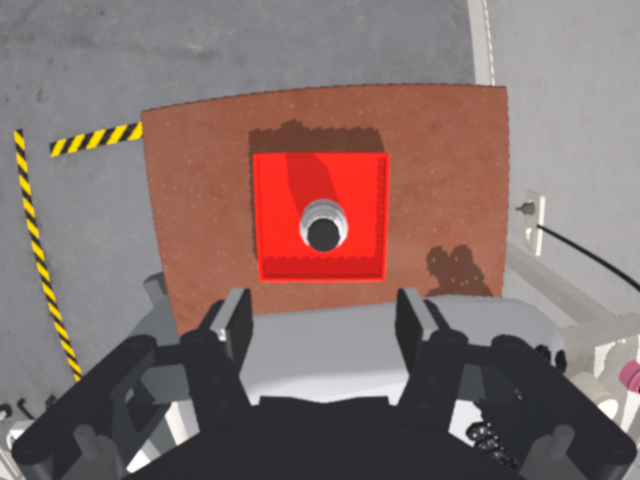

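View pics/scene21.png

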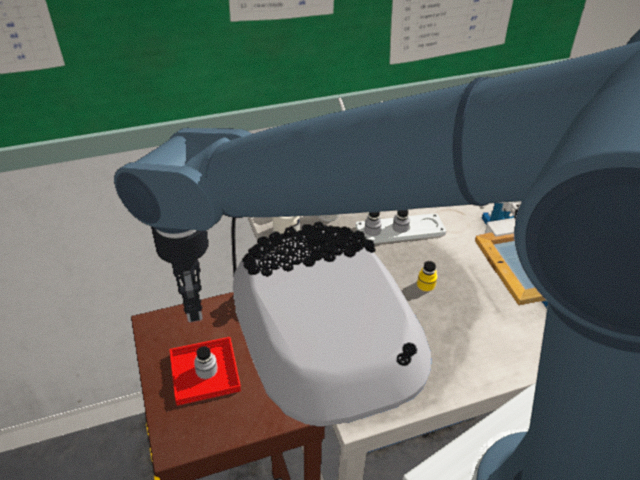

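The soft foot stands upright near the tray centre, at (323,233) in the wrist view and (206,362) in the scene view, and the gripper is clear. I compare the good feet before and after.

```bash
python3 -m handwheel '[0.3,0,0,0,0,0,0, 0.3,0,0,0,0,0,0, 0.3,0,0,0,0,0,0, 0.3,0,0,0,0,0,0]'; python3 - <<'E'
from h import *
a=cv2.imread("pics/scene0.png",0);b=manip.capture("scene")["img"];t=manip.capture("top")["img"];cv2.imwrite("pics/top22.png",t);g=cv2.cvtColor(b,6);t=cv2.cvtColor(t,6);t0=cv2.imread("pics/top0.png",0)
for n,A,B,bx in [("sL",a,g,(360,205,28,32)),("sM",a,g,(388,205,28,32)),("tL",t0,t,(382,243,26,26)),("tM",t0,t,(405,255,26,26)),("t white jar",t0,t,(362,196,28,28)),("t black jar",t0,t,(315,193,30,30))]:
    x,y,w,h=bx;r=cv2.matchTemplate(B[y-6:y+h+6,x-6:x+w+6],A[y:y+h,x:x+w],cv2.TM_CCOEFF_NORMED);_,v,_,l=cv2.minMaxLoc(r);print(n,round(v,3),l[0]-6,l[1]-6)
E
```

```text
t: 30.98
position: [0.4909, 0.3265, 0.1709]
ee_rot: [-0.0, 0.814, 0.581, -0.0]
wrist_force: [0.7, 0.1, -0.6]
opening: 0.697
sL 0.586 0 0
sM 0.547 0 1
tL 0.997 0 0
tM 0.828 0 0
t white jar 0.997 0 0
t black jar 0.998 0 0
```

View pics/top22.png

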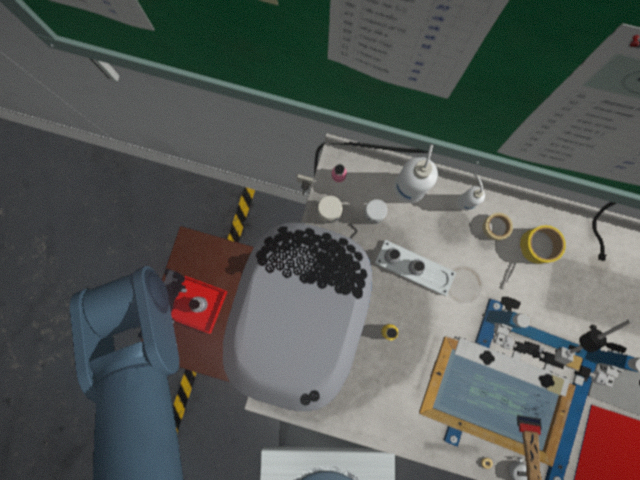

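The good feet at (393,255) and (416,267) and both jars are unmoved in the top view. The soft foot is in the tray at (198,305). Handing in.

```bash
python3 -c "
from cell import manip
print(manip.close_job())"
```

```text
the job is handed in; nothing more can be done
None
```

I tested all three feet from left to right. The right-hand one is the soft foot, and it now stands upright in the red tray. I handed the job in at about 31 s; no verdict was reported.

| Seat | Stiffness | Push-back when held | Result |
|---|---|---|---|
| Left | about 1.95 N/mm | 11.4 N at about 5.8 mm | sound |
| Middle | about 2.05 N/mm | 11 N at about 5.5 mm | sound |
| Right | about 0.7 N/mm | 4 N at about 6 mm | soft |

**Last checks:** The soft foot is upright about 2 mm from the tray centre, and the gripper is clear of everything. In the top view, neither the two good feet nor either jar shows any shift, at about 2.5 mm per pixel.

**Weaker checks:** The same comparison in the scene view matched less well (correlation 0.55–0.59). It showed at most 1 pixel of shift. I put that down to the arm covering part of the picture and changing the shadows. The first height I measured for the right foot came from a picture taken while the arm was still moving and was wrong (75 mm against about 62 mm found by touch). I lowered onto that button by force instead.

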